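Shut and lock the service panel of a fluidics module

TASK

The service panel on top of the low white fluidics module has been left open and unlocked. Push it down with the fingertips until it lies on its gasket, then set the fingertips in the slot of the round quarter-turn fastener near its front edge and turn it clockwise (seen from above) as far as it goes, so that the panel is drawn down flat and locked. Pick nothing up, do not swing the panel further open, and leave the filter cartridge, the jar, the tip box and the tube rack standing where they are.

Things in the scene. Friction and masses are not known exactly. Their poses are not given: they have to be found in the camera images.
- hinge (a point): Fixed point: middle of the panel's hinge line, 107 mm above the bench, level with the underside of the shut panel. Axes of the module: x from its front (robot side) to its back, y left along the hinge line, z up. The module is a white box 340 mm (x) by 440 mm (y), deck 104 mm above the bench, reaching from 230 mm in front of this point to 110 mm behind it.
- panel (a joint): Hinge angle of the panel, rad: 0 is down flat; grows as the front edge rises; stop at 1.2. Stiff hinges hold it at any angle; 1 to 5 N down near its front edge moves it. At about 0.02 it meets a soft gasket under the front edge, which takes about 6 to 12 N to squeeze flat and lifts it back to 0.01 to 0.02 if it is let go unlocked.
- panel_edge (a point): Middle of the panel's front (free) edge, on its top face. x along the panel from this edge to the hinge, y left along the edge, z out of the top face. The panel is a white plate, 205 mm from hinge to front edge, 260 mm wide, 5 mm thick; the hinge line lies in its underside.
- fastener (a joint): Turn of the quarter-turn fastener, rad, growing clockwise seen from above: 0 open (slot along the panel's front edge), stop at 1.57 locked (slot square to that edge). Stays where left. Its cam tongue catches a ramp at about 0.5 to 1.2 and draws the panel down flat; this takes up to 0.3 N m and works only with the panel on its gasket (under 0.03). With it turned, an open panel cannot shut.
- dial: Round grey dial, 76 mm across, in a fixed black bezel of 92 mm diameter, midway across the panel, 150 mm from the hinge. A slot 28 mm wide, 14 mm deep, black-floored, runs right across it (76 mm) through the centre; its rim, level with the bezel's, is 17 mm above the panel's top. Origin: centre of the slot's floor (115 mm above the bench when flat). x along the slot, z out of the panel.
- cartridge_mid (a point): Bystander: white spare filter cartridge with a grey end cap and a short grey nipple on top, 48 mm across, 75 mm tall, standing on the module's deck beside the panel; point at its middle.
- bottle_mid (a point): Bystander: white reagent jar with a grey screw cap, 48 mm across, 85 mm tall, standing on the module's deck beside the panel; point at its middle.
- tipbox_mid (a point): Bystander: grey pipette-tip box with a clear lid, 82 by 122 mm, 75 mm tall, on the bench beside the module; point at its middle.
- tuberack_mid (a point): Bystander: white tube rack, 60 by 150 mm, 40 mm tall, with capped tubes standing to 67 mm, on the bench beside the module; point in the middle of the block.

How it is judged:
On the way, in this order (a step that is already met when the one before it is completed fails the run):
1. the panel is pushed down onto its gasket with the fastener still open (value of joint panel below 0.035 rad and value of joint fastener below 0.5 rad), for 0.1 s.
2. the fastener is turned past half-way by a fingertip in its slot, the panel lying on its gasket (value of joint fastener above 0.8 rad and value of joint panel below 0.035 rad and contact force between the fingers and dial above 0.3 N and z of the grasp point in the frame of dial below 0.034 m).
3. the fastener reaches its locked stop and the panel is drawn down flat (value of joint fastener above 1.45 rad and value of joint panel below 0.01 rad), for 0.2 s.
At the end, for the whole second after the job is handed in: The fastener stands at its locked stop (1.45 rad or more, within 7 degrees), the panel is down flat (0.01 rad or less, 2 mm at the front edge), and none of the four bystanders has moved 25 mm or more (all of step 3 and distance of each of cartridge_mid, bottle_mid, tipbox_mid, tuberack_mid from where it was at the start of the episode below 0.025 m); the robot touches nothing.
It fails at once if a bystander is lifted, pushed away or knocked over (distance of any of cartridge_mid, bottle_mid, tipbox_mid, tuberack_mid from where it was at the start of the episode above 0.025 m).
It fails at once if the panel is lifted or swung further open (value of joint panel above 0.9 rad).
It also fails if it takes over 51 s, if anything falls off the work surface, if the arm or the gripper's body presses on something with over 40 N, if the wrist force passes 120 N, or if a joint passes its speed limit or range.

ROBOT

A 6-joint arm with a two-finger parallel gripper is mounted at the origin on the work surface. World frame = base frame: x ahead of the robot, y to its left, z up, the work surface at z = 0. Lengths are in m, angles in rad, forces in N, time in s.
With the tool pointing down it reaches from about 0.225 to 0.875 m from the base axis. Payload 3.4 kg.
Tool frame: the origin (TCP) lies between the finger pads; the fingertips stand 11 mm ahead of it and the grasp point (between the pads) lies 8 mm behind it; z points along the fingers, y is the line along which they close (so a half turn about z gives the same grasp; the last joint's range is limited). The gripper opens to 85 mm and grips with 20 to 120 N. Pads are 22 mm wide; open, the fingers measure 114 mm over their backs; the gripper's body (76 mm by 85 mm) begins 54 mm behind the grasp point. The pads swing forward as they close: fully open they stand 13 mm farther back than shut.
Start: joints at [-1.256, 0.276, 1.505, -0, 1.361, -0.121], TCP at [0.243, -0.521, 0.242] pointing down, gripper open.
Joint ranges: [-2.89, 2.89], [-0.75, 2.08], [0.22, 2.7], [-1.18, 4.32], [0.11, 2.71], [-2.7, 2.7]. Speed limits (rad/s): [2.57, 2.57, 3.14, 3.14, 3.14, 3.14].

INTERFACE

Orientations are given as a unit quaternion [w, x, y, z].
In Python, from rig import manip, imaging gives the robot as it stands. The module is installed in compiled form; this text tells all that it offers.
- The arm moves only by the tool jog_arm, never from a script. Its argument "deltas" is one flat list of numbers, 7 for each row, row after row: the turn, a rotation vector about the world's x, y, z in degrees, then the shift along the world's x, y, z in mm, then the opening, from 0 (shut) to 1 (fully open). In form: [ax, ay, az, tx, ty, tz, gripper, ax, ay, az, tx, ty, tz, gripper, ...]. A call has 1 to 20 rows; each row is the pose to reach, as a shift and turn from the pose commanded when the call began; what a row does not reach only later rows make up. A row lasts 1/10 s, in which the tool goes at most 50 mm and 8.59 degrees, less where a joint would pass 70% of its speed; a pose out of reach is approached as far as the arm can. A call with a gripper value outside its range is refused whole. The fingers move at their own pace and stop on an object; "grip_force" is the grip in N (left out, the last holds). Time passes only in rows, so rows that repeat a pose let the fingers close. It gives the time, the measured TCP pose, the force, the opening and the grip force at its end, in the units of the state.
- manip.get_state(): the state, without advancing time (a new reading comes with each control period).
- imaging.get_image(name): name is "side" or "top" or "wrist"; returns the picture (400x640x3 uint8, blue, green, red); there is no depth.
- imaging.calibration(name): a dict with "mtx" (3x3 intrinsics, pixels), "cam_to_world" (4x4, takes a point from camera to world coordinates). Camera axes: x right, y down, z forward; pixel columns grow to the right and rows downward; lengths in m; the calibration is good to about 2 mm. A picture is of the moment at which its call begins: read the wrist's pose just before it. calibration takes no time and is no camera call; for the wrist camera it gives the pose at the moment of the call.
- manip.sign_off(): hands the job in; it is judged then, once.
The state is a dict: "clock": time; "qpos": joint angles; "qd": joint speeds; "effort": joint torques, N m; "position": TCP position; "ee_rot": TCP orientation; "contact_force": force on the tool from outside, world axes, zero at the start; "moment": the same for the moment, N m; "width": finger opening in m; "gripper_force": force on a finger pad.
Only numpy, scipy, OpenCV 4.12 (cv2) and the standard library are available. Lean on these libraries where they do the work, as an engineer would, in place of code of your own. Each camera call takes 0.05 s, during which the arm holds its last target. There are 200 camera calls.

## Working session

There is one attempt and no reset: what is moved stays moved. The work goes in short steps, Python scripts to look and compute and a tool call to move; the robot and the scene stay as the last step left them, time stands still between calls to the robot, and variables do not carry over. Pictures are saved under pics/ and viewed, at most 10 in all, crops included, and the job is handed in when it is done.

Besides the shell and the picture viewer there is one more tool, called after "Request:" by a JSON object that holds its "api" and its "payload". jog_arm: Moves the arm, as the interface text tells. Its arguments: {"type":"object","properties":{"deltas":{"type":"array"},"grip_force":{"type":"number"}},"required":["deltas"]}

```bash
mkdir -p pics
python3 - <<'E'
from rig import manip, imaging
import cv2,numpy as np
for n in("side","top"):
    cv2.imwrite(f"pics/{n}0.png",imaging.get_image(n)); c=imaging.calibration(n); print(n,c["mtx"].round(1).tolist(),c["cam_to_world"].round(4).tolist())
s=manip.get_state();print({k:np.round(v,3).tolist() for k,v in s.items()})
E
```

```text
side [[433.1, 0.0, 319.2], [0.0, 433.1, 196.0], [0.0, 0.0, 1.0]] [[-0.8001, -0.3924, 0.4538, 0.0946], [-0.5997, 0.5011, -0.6239, 0.7019], [0.0174, -0.7713, -0.6362, 0.8429], [0.0, 0.0, 0.0, 1.0]]
top [[420.8, 0.0, 321.4], [0.0, 420.8, 203.0], [0.0, 0.0, 1.0]] [[0.0219, -0.9839, 0.1773, 0.4016], [-0.9997, -0.02, 0.0126, -0.0129], [-0.0088, -0.1776, -0.9841, 1.3131], [0.0, 0.0, 0.0, 1.0]]
{'clock': 0.1, 'qpos': [-1.256, 0.277, 1.506, -0.0, 1.361, -0.121], 'qd': [0.002, -0.001, -0.003, 0.001, 0.001, -0.002], 'effort': [0.002, -41.77, -24.641, -0.0, 0.006, 0.0], 'position': [0.243, -0.521, 0.242], 'ee_rot': [-0.001, 0.976, 0.216, -0.0], 'contact_force': [-0.404, -0.13, -0.859], 'moment': [-0.02, -0.025, -0.048], 'gripper_force': 0.0, 'width': 0.085}
```

View pics/side0.png

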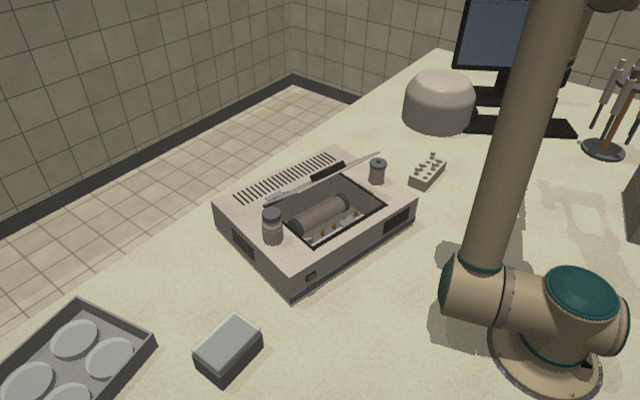

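View pics/top0.png

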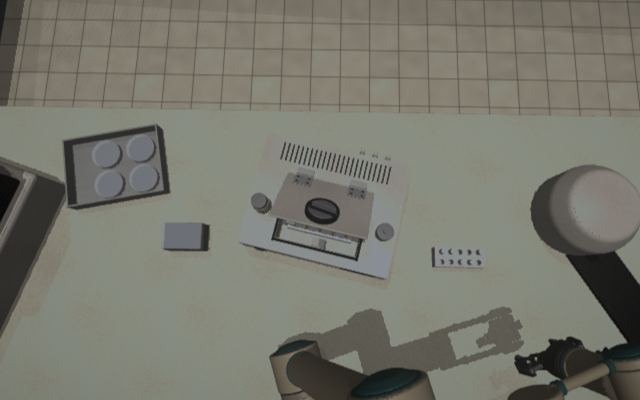

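Side: the panel is open, dial seen edge-on at about (328,172), jar at (272,225), cartridge at (377,170). Top: dial at about (322,210), panel front edge from (273,222) to (367,238), jar at (261,202), cartridge at (384,231). I'll zoom in for corners.

Run:
```python
import cv2
a=cv2.imread("pics/top0.png")[130:290,225:425]; cv2.imwrite("pics/topc.png",cv2.resize(a,None,fx=3.75,fy=3.75,interpolation=cv2.INTER_CUBIC))
```

```text
(no output)
```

View pics/topc.png

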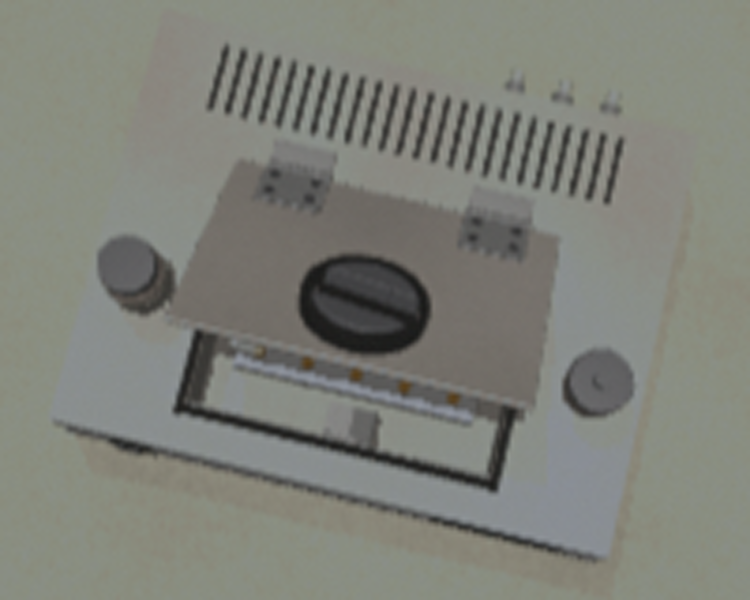

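The zoom shows deck corners FL (55,424), FR (606,557), BR (690,130), and panel front corners (168,322) and (530,412). The panel's back corners are (240,162) and (558,238), and the dial centre is (365,302).

```bash
cat > h.py <<'E'
import numpy as np
from rig import manip, imaging
def ray(n,uv,cal=None):
    c=cal or imaging.calibration(n);T=np.array(c["cam_to_world"])
    d=T[:3,:3]@np.linalg.inv(c["mtx"])@np.array([*uv,1.]);return T[:3,3],d
def plane(n,uv,z,cal=None):
    o,d=ray(n,uv,cal);return o+d*(z-o[2])/d[2]
E
python3 - <<'E'
from h import *
from scipy.optimize import brentq
np.set_printoptions(precision=4,suppress=True)
P=lambda u,v,z:plane("top",(225+(u+.5)/3.75-.5,130+(v+.5)/3.75-.5),z)
fl,fr,br,bl=[P(*c,.104) for c in((55,424),(606,557),(690,130),(165,12))]
print(fl,fr,br,bl,[np.linalg.norm(a-b) for a,b in((fl,fr),(fr,br),(br,bl),(bl,fl))])
y=(fl-fr)+(bl-br);y/=np.linalg.norm(y);x=np.array([y[1],-y[0],0]);print("yaw",np.degrees(np.arctan2(x[1],x[0])))
C=(fl+fr+br+bl)/4; H=C+x*.06; H[2]=.107   # centre is 60mm in front of hinge
Hf=(fl+fr)/2+.23*x;H2=.5*(P(240,162,.112)+P(558,238,.112));print("hinge",H,Hf,H2)
def f(t,H):
    z=.107+.205*np.sin(t)+.005*np.cos(t);m=.5*(P(168,322,z)+P(530,412,z))
    return (H-m)@x-(.205*np.cos(t)-.005*np.sin(t))
for h in(H,Hf,H2):
    for t in np.arange(.2,1,.1):
        if f(t,h)*f(t+.1,h)<0:
            r=brentq(f,t,t+.1,args=(h,));z=.107+.205*np.sin(r)+.005*np.cos(r);print(r,P(168,322,z),P(530,412,z))
print("dial flat",H-.15*x)
for n,(u,v),z in(("jar",(130,265),.189),("cart",(600,380),.179)):
    p=P(u,v,z);print(n,p,"module x,y",(p-H)@x,(p-H)@y)
E
```

```text
[0.4986 0.2362 0.104 ] [ 0.4074 -0.1852  0.104 ] [ 0.7412 -0.2533  0.104 ] [0.831  0.1663 0.104 ] [np.float64(0.43115518414366605), np.float64(0.340642815518312), np.float64(0.4291679703183276), np.float64(0.3396616058457707)]
yaw -12.14709286051752
hinge [ 0.6782 -0.0216  0.107 ] [ 0.6779 -0.0229  0.104 ] [ 0.6782 -0.0237  0.112 ]
0.7179722347687073 [0.5586 0.1335 0.2456] [ 0.5022 -0.1143  0.2456]
0.7184217575039755 [0.5586 0.1334 0.2457] [ 0.5021 -0.1143  0.2457]
0.7151433192534316 [0.5586 0.1335 0.2452] [ 0.5022 -0.1143  0.2452]
dial flat [0.5316 0.0099 0.107 ]
jar [0.6081 0.1707 0.189 ] module x,y -0.1089880575643575 0.17324857983291872
cart [ 0.5326 -0.1709  0.179 ] module x,y -0.11095802011784818 -0.17657385958172667
```

Request:
{"api": "jog_arm", "payload": {"deltas": [0,0,0,0,0,45,0,0,0,8,20,30,70,0,0,0,143,298,456,70,0,0,0,143,298,456,70,0,0,0,143,298,456,70,0,0,0,143,298,456,70,0,0,0,143,298,456,70,0,0,0,143,298,456,70,0,0,0,143,298,456,70,0,0,0,143,298,456,70,0,0,0,143,298,456,70,0,0,0,143,298,456,70,0,0,0,143,298,456,70,0,0,0,143,298,456,70,0,0,0,143,298,456,70,0,0,0,143,298,456,70,0,0,0,143,298,456,70,0,0,0,143,298,456,70,0,0,0,143,298,456,70,0,0,0,143,298,456,70,0], "grip_force": 40}}

```text
clock: 2.1
position: [0.5406, -0.0652, 0.312]
ee_rot: [-0.0, 0.106, 0.994, 0.0]
contact_force: [0.2, -0.2, 0.7]
width: -0.0002
gripper_force: 0.0
```

Request:
{"api": "jog_arm", "payload": {"deltas": [0,0,0,0,0,-35,0,0,0,0,0,0,-60,0,0,0,0,0,0,-68,0,0,0,0,-4,1,-78,0,0,0,0,-8,2,-88,0,0,0,0,-13,3,-98,0,0,0,0,-17,4,-108,0,0,0,0,-21,5,-118,0,0,0,0,-25,5,-128,0,0,0,0,-30,6,-139,0,0,0,0,-34,7,-149,0,0,0,0,-38,8,-159,0,0,0,0,-42,9,-169,0,0,0,0,-46,10,-177,0,0,0,0,-46,10,-177,0]}}

```text
clock: 3.6
position: [0.4926, -0.0548, 0.1337]
ee_rot: [-0.002, 0.105, 0.994, 0.0]
contact_force: [0.1, -0.3, 0.1]
width: 0.0001
gripper_force: 0.0
```

Run:
```python
from h import *
import cv2
cv2.imwrite("pics/w1.png",imaging.get_image("wrist"));print(manip.get_state()["contact_force"])
```

```text
[ 0.07511125  0.13765067 -0.19874714]
```

View pics/w1.png

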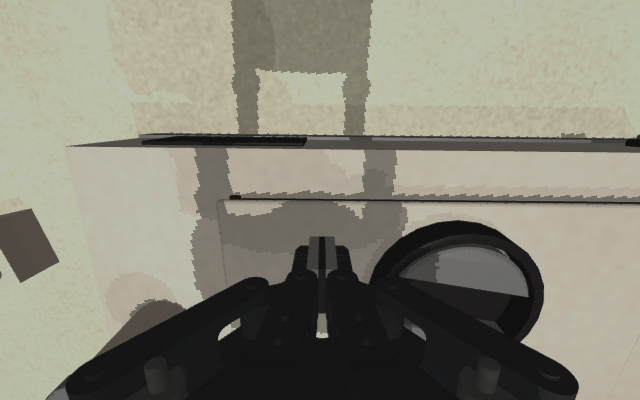

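The wrist view shows the panel nearly shut: front edge at row ~200, dial at about (460,285), fingertips at (322,245) on the panel beside it.

Request:
{"api": "jog_arm", "payload": {"deltas": [0,0,0,-2,0,-4,0,0,0,0,-3,1,-7,0,0,0,0,-3,1,-9,0,0,0,0,-3,1,-11,0,0,0,0,-3,1,-11,0,0,0,0,-3,1,-11,0,0,0,0,-3,1,-11,0]}}

```text
clock: 4.35
position: [0.4917, -0.0543, 0.1249]
ee_rot: [0.0, 0.105, 0.994, -0.0]
contact_force: [-1.6, 0.4, 6.0]
width: 0.0
gripper_force: 2.7
```

Request:
{"api": "jog_arm", "payload": {"deltas": [0,0,0,0,0,40,0,0,0,0,10,5,85,0,0,0,0,50,22,105,0.35,0,0,0,90,40,105,0.35,0,0,0,110,48,105,0.35,0,0,0,110,48,105,0.35,0,0,0,110,48,105,0.35,0,0,0,110,48,105,0.35]}}

```text
clock: 5.15
position: [0.6004, -0.0066, 0.2288]
ee_rot: [-0.001, 0.105, 0.994, -0.0]
contact_force: [-0.3, 0.6, 0.1]
width: 0.0296
gripper_force: 0.0
```

Run:
```python
from h import *
import cv2,json
c=imaging.calibration("wrist");cv2.imwrite("pics/w2.png",imaging.get_image("wrist"))
json.dump({k:np.array(v).tolist() for k,v in c.items()},open("w2.json","w"));print(c["cam_to_world"])
cv2.imwrite("pics/top2.png",imaging.get_image("top"))
```

```text
[[ 2.08560846e-01  9.37911637e-01  2.77171671e-01  5.28573673e-01]
 [ 9.78009346e-01 -2.00097951e-01 -5.88092550e-02  8.82284082e-03]
 [ 3.03598940e-04  2.83341793e-01 -9.59018945e-01  3.60226116e-01]
 [ 0.00000000e+00  0.00000000e+00  0.00000000e+00  1.00000000e+00]]
```

View pics/w2.png

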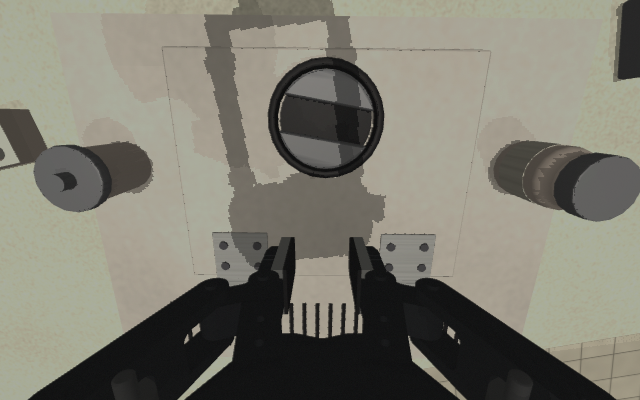

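The panel is down. The bezel circle is centred at about (326,117). The slot's top edge runs (287,95)–(372,110) and its bottom edge (280,132)–(362,146), so it's already turned a little clockwise.

Run:
```python
from h import *
import json,cv2
c=json.load(open("w2.json"));P=lambda u,z:plane("w",u,z,c)
im=cv2.imread("pics/w2.png");m=(im[55:182,262:390].max(2)<45).astype(np.uint8)
cn=max(cv2.findContours(m,0,2)[0],key=cv2.contourArea)+np.array([262,55]);q=np.array([P(p,.131) for p in cn[:,0]],np.float32)[:,:2]
print("bezel c,r",cv2.minEnclosingCircle(q))
for a,b in(((287,95),(372,110)),((280,132),(362,146))):
    A,B=P(a,.131),P(b,.131);d=B-A;print("slot dir deg",np.degrees(np.arctan2(d[1],d[0])),A,B)
A,B=P((163,47),.115),P((490,51),.115);d=B-A;print("edge",np.degrees(np.arctan2(d[1],d[0])),(A+B)/2,np.linalg.norm(d))
```

```text
Traceback (most recent call last):
cv2.error: OpenCV(4.12.0) /io/opencv/modules/imgproc/src/shapedescr.cpp:201: error: (-215:Assertion failed) count >= 0 && (depth == CV_32F || depth == CV_32S) in function 'minEnclosingCircle'
```

Run:
```python
from h import *
import json,cv2
c=json.load(open("w2.json"));P=lambda u,z:plane("w",u,z,c)
im=cv2.imread("pics/w2.png");m=(im[55:182,262:390].max(2)<45).astype(np.uint8)
cn=max(cv2.findContours(m,0,2)[0],key=cv2.contourArea)+np.array([262,55]);q=np.array([P(p,.131) for p in cn[:,0]])[:,:2].astype(np.float32)
print("bezel c,r",cv2.minEnclosingCircle(np.ascontiguousarray(q)))
for a,b in(((287,95),(372,110)),((280,132),(362,146))):
    A,B=P(a,.131),P(b,.131);d=B-A;print("slot dir deg",np.degrees(np.arctan2(d[1],d[0])),A,B)
A,B=P((163,47),.115),P((490,51),.115);d=B-A;print("edge",np.degrees(np.arctan2(d[1],d[0])),(A+B)/2,np.linalg.norm(d))
```

```text
bezel c,r ((0.532697319984436, 0.011661236174404621), 0.04555775970220566)
slot dir deg 68.49248599962286 [ 0.5078764  -0.01371313  0.131     ] [0.53221464 0.04804934 0.131     ]
slot dir deg 68.45600797093667 [ 0.53343745 -0.02580664  0.131     ] [0.55776758 0.03582017 0.131     ]
edge 77.33435332011739 [0.48007155 0.02342471 0.115     ] 0.25611933333964254
```

Request:
{"api": "jog_arm", "payload": {"deltas": [0,0,-5,-40,10,0,0.35,0,0,-9.5,-68,17.5,-30,0.35,0,0,-9.5,-68,17.5,-54,0.35,0,0,-9.5,-68,17.5,-70,0.35,0,0,-9.5,-68,17.5,-80,0.35,0,0,-9.5,-68,17.5,-88,0.35,0,0,-9.5,-68,17.5,-93,0.35,0,0,-9.5,-68,17.5,-96,0.35,0,0,-9.5,-68,17.5,-96,0.35,0,0,-9.5,-68,17.5,-96,0.35]}}

```text
clock: 6.25
position: [0.5341, 0.0111, 0.1337]
ee_rot: [0.0, 0.187, 0.982, 0.0]
contact_force: [-0.3, 0.3, 0.2]
width: 0.0298
gripper_force: 0.0
```

Run:
```python
from h import *
import cv2
cv2.imwrite("pics/w3.png",imaging.get_image("wrist"));s=manip.get_state();print(s["contact_force"],s["moment"])
```

```text
[-0.10175719  0.29999599  0.91797794] [-0.06831709  0.03206022 -0.01811019]
```

View pics/w3.png

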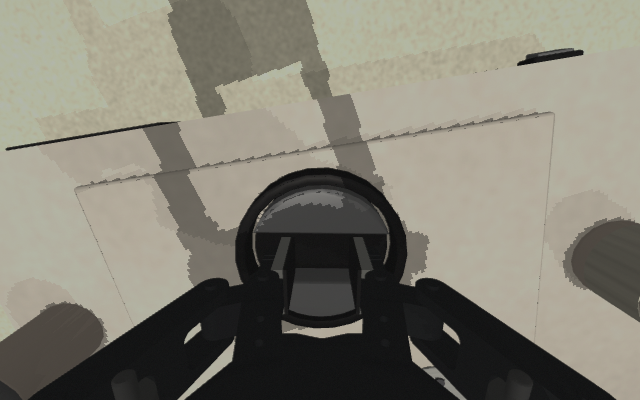

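The fingers sit in the slot at about (290–365, 250), with no side contact.

Request:
{"api": "jog_arm", "payload": {"deltas": [0,0,0,-1,0,-3,0.35,0,0,0,-1,0,-6,0.35,0,0,-4,-1,0,-6,0.35,0,0,-8,-1,0,-6,0.35,0,0,-12,-1,0,-6,0.35,0,0,-16,-1,0,-6,0.35,0,0,-20,-1,0,-6,0.35,0,0,-24,-1,0,-6,0.35,0,0,-28,-1,0,-6,0.35,0,0,-32,-1,0,-6,0.35,0,0,-36,-1,0,-6,0.35,0,0,-40,-1,0,-6,0.35,0,0,-44,-1,0,-6,0.35,0,0,-48,-1,0,-6,0.35]}}

```text
clock: 7.7
position: [0.5333, 0.0107, 0.1275]
ee_rot: [0.001, 0.571, 0.821, 0.0]
contact_force: [-0.4, -1.6, 1.0]
width: 0.0299
gripper_force: 3.6
```

Run:
```python
from h import *
s=manip.get_state();print(s["contact_force"],s["moment"],s["position"],s["ee_rot"],s["qpos"])
```

```text
[-0.41816781 -1.64035902  1.00692963] [-0.18794237 -0.09477984  0.20772913] [0.53330866 0.01074997 0.12754809] [8.82714430e-04 5.71131563e-01 8.20858063e-01 7.72868471e-06] [-1.09765391e-01  3.04743629e-01  1.77060037e+00 -9.48844144e-04
  1.06469057e+00 -4.64334433e-01]
```

Request:
{"api": "jog_arm", "payload": {"deltas": [0,0,-4,0,0,0,0.35,0,0,-8,0,0,0,0.35,0,0,-12,0,0,0,0.35,0,0,-16,0,0,0,0.35,0,0,-20,0,0,0,0.35,0,0,-24,0,0,0,0.35,0,0,-28,0,0,0,0.35,0,0,-32,0,0,0,0.35,0,0,-36,0,0,0,0.35,0,0,-38,0,0,0,0.35,0,0,-40,0,0,0,0.35,0,0,-40,0,0,0,0.35]}}

```text
clock: 8.9
position: [0.533, 0.011, 0.1267]
ee_rot: [0.0, 0.817, 0.577, -0.0]
contact_force: [1.7, -1.7, -2.1]
width: 0.0301
gripper_force: 2.1
```

Run:
```python
from h import *
s=manip.get_state();print(s["contact_force"],s["moment"],s["position"],s["ee_rot"])
```

```text
[ 1.7303607  -1.72007611 -2.0653767 ] [-0.17827024 -0.24383669  0.09341842] [0.53300522 0.01097072 0.12672282] [ 3.09842802e-04  8.16662059e-01  5.77116093e-01 -3.42239437e-05]
```

Request:
{"api": "jog_arm", "payload": {"deltas": [0,0,-2,0,0,0,0.35,0,0,-4,0,0,0,0.35,0,0,-6,0,0,0,0.35,0,0,-6,0,0,0,0.35,0,0,-6,0,0,0,0.35]}}

```text
clock: 9.4
position: [0.5329, 0.011, 0.1268]
ee_rot: [0.001, 0.845, 0.535, -0.0]
contact_force: [3.7, -1.3, -8.3]
width: 0.0297
gripper_force: 26.3
```

Run:
```python
from h import *
s=manip.get_state();print(s["contact_force"],s["moment"],s["position"],s["ee_rot"])
```

```text
[ 3.69889601 -1.27184666 -8.34868012] [-0.13751832 -0.58283595  1.39334777] [0.53294854 0.01098807 0.12680013] [ 5.29258524e-04  8.44894542e-01  5.34932616e-01 -1.71302125e-04]
```

The moment has jumped to 1.4 N m, so it's against the stop. I'll relax, lift straight out and check.

Request:
{"api": "jog_arm", "payload": {"deltas": [0,0,4,0,0,0,0.35,0,0,7,0,0,0,0.35,0,0,7,0,0,0,0.35,0,0,7,0,0,10,0.35,0,0,7,0,0,30,0.35,0,0,7,0,0,70,0.35,0,0,7,30,0,105,0.35,0,0,7,70,-15,105,0.35,0,0,7,70,-15,105,0.35,0,0,7,70,-15,105,0.35]}}

```text
clock: 10.4
position: [0.6028, -0.004, 0.2326]
ee_rot: [-0.0, 0.812, 0.583, -0.0]
contact_force: [-0.6, -0.0, -0.7]
width: 0.0302
gripper_force: 0.0
```

Run:
```python
from h import *
import cv2
cv2.imwrite("pics/w4.png",imaging.get_image("wrist"));cv2.imwrite("pics/s4.png",imaging.get_image("side"))
s=manip.get_state();print(s["contact_force"],s["ee_rot"])
```

```text
[-0.47021017  0.08836296  0.37710934] [-7.85409364e-04  8.11956265e-01  5.83717450e-01 -5.86826355e-04]
```

View pics/w4.png

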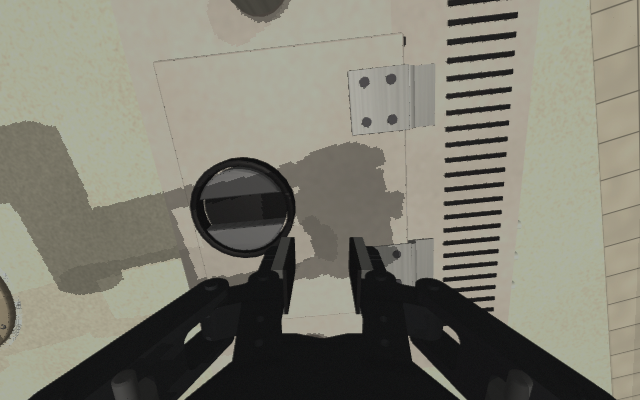

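Slot edges run (205,199)–(283,194) and (212,231)–(284,222). I'll compare that with the panel's direction.

Run:
```python
from h import *
P=lambda u:plane("wrist",u,.129)
for a,b in(((205,199),(283,194)),((212,231),(284,222)),((155,62),(402,33)),((405,45),(407,240))):
    d=P(b)-P(a);print(np.degrees(np.arctan2(d[1],d[0])))
```

```text
-14.725980188854182
-10.934992622214494
-12.595405538196445
-103.09160326268245
```

The slot, at -12.8°, is square to the front edge (panel side -12.6°), so the fastener is locked. The gripper is clear of everything.

```bash
python3 -c "
from rig import manip
print(manip.sign_off())"
```

```text
the job is handed in; nothing more can be done
None
```

I pushed the panel down onto its gasket, turned the fastener clockwise to its stop and handed the job in at about 10 s; the final picture shows the slot square to the front edge, the gripper was clear, and no bystander was touched, but the sign-off returned no verdict.

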